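# Seat the carving template on the hidden dowel and hold it down

### The job

Pick up the wooden template by its grip block and seat it on the carving jig, square to the fence, with the blind hole in the middle of its underside dropped over the steel dowel that stands up through the slot of the jig's sprung bed; the template hides hole and dowel, so feel for the place by sliding it along the slot. Then press it down fully home, until the sprung bed bottoms, and finish while still holding it pressed down, without letting go. Leave the other tools on the bench where they are.

Things in the scene. Friction and masses are not known exactly. Their poses are not given: they have to be found in the camera images.
- template_grip (a point): Grip point of the loose template (0.3 kg): a wooden slab 80 (its x) x 160 (its y) x 20 mm thick, flat on the bench, with a carved rosette (5 mm high) on each half and between them an upright grip block 60 (x) x 30 (y) mm, 46 mm high above the slab's top. The point is on the centre line, 28 mm above the slab's top, 48 mm above its underside. z up; a half turn makes no difference.
- template_hole (a point): Middle of the template's underside, 48 mm straight below the grip point: the mouth of a blind round hole 18 mm wide, 20 mm deep, sharp-edged, that cannot be seen from above. Same axes as the grip point.
- jig: Carving jig fixed to the bench: plywood base 150 (its x) x 290 (its y) x 18 mm high; origin at the centre of its underside, z up. A dark fence runs along y on the +x side: inner face at x = +42.5 mm up to 40 mm above the bench, then a lead-in bevel out to x = +50 mm at its top, 50 mm above the bench. A flat sprung wooden bed (80 in x, 260 mm in y, centred on x = 0) covers the base beside it.
- jig_slot (a point): Middle of the slot (22 mm wide, 140 mm long along y) in the bed, at the raised bed's top, 34 mm above the bench; axes as the jig. A fixed upright steel dowel, 12 mm thick, tip tapered to 6 mm, stands in it at x = 0, anywhere from y = -28 to +28 mm: not reported, look or feel for it. Its top is 10 mm above the raised bed (44 mm above the bench); the template rides on it until the hole meets it.
- bed (a joint): Travel of the sprung bed: 0 fully up, 0.006 m bottomed on its stop (bed top, and so the seated template's underside, 28 mm above the bench), growing downwards. The springs push up with 5 N when up and 10 N when bottomed and lift the template again if it is let go.
- gouge_a_mid (a point): Bystander: wood-handled gouge lying on the bench, 220 mm long, on the template's -x side; point near its middle.
- gouge_b_mid (a point): Bystander: longer wood-handled gouge, 240 mm, at the right side of the bench; point near its middle.
- oilstone: Bystander: sharpening stone in a wooden base, 55 x 160 x 30 mm, on the template's +x side; origin at the centre of its underside.
- pencil: Bystander: flat pencil 135 mm long, 7 mm thick, lying along y on the front edge of the jig's base, at x = -58 mm in the jig's frame; origin at the centre of its underside.
- mallet: Bystander: wooden carver's mallet lying at the far middle of the bench, head 88 mm thick, 260 mm long; origin on the bench under the joint of head and handle.
- tile: Bystander: square carved tile 100 x 100 x 18 mm, far left; origin at the centre of its underside.
- brush: Bystander: bench brush lying at the left side of the bench; origin on its underside.
Things that resemble listed ones, but are neither listed nor needed, are in the scene too. Leave any yellow look-alike of the part that bears template_grip alone.

How it is judged:
On the way, in this order (a step that is already met when the one before it is completed fails the run):
1. the template is lifted clear of the bench (height (world z) of template_grip above 0.075 m), for 0.1 s.
2. the template has dropped over the dowel, square to the fence (x of template_grip in the frame of jig between -0.0045 and 0.0045 m and y of template_grip in the frame of jig between -0.036 and 0.036 m and angle between template_grip's own z axis and vertical below 0.06 rad and angle between the y axis of template_grip and the y axis of jig, either way round below 0.1 rad and z of template_grip in the frame of jig below 0.0855 m), for 0.05 s.
At the end, for the whole second after the job is handed in: Template flat (3.4 deg) and square (5.7 deg) on the jig, within 4.5 mm across the slot, underside within 2.5 mm of its lowest place (only possible with the dowel in the hole), bed pressed more than 5 of its 6 mm, the robot still pressing with at least 1 N (x of template_grip in the frame of jig between -0.0045 and 0.0045 m and y of template_grip in the frame of jig between -0.036 and 0.036 m and angle between template_grip's own z axis and vertical below 0.06 rad and angle between the y axis of template_grip and the y axis of jig, either way round below 0.1 rad and z of template_grip in the frame of jig below 0.0785 m and value of joint bed above 0.005 m and contact force between any of the fingers, the arm and template above 1 N and contact force between bed and template above 5 N and linear speed of template below 0.02 m/s); the arm keeps its last pose, push and grip.
It fails at once if another tool is shoved more than 30 mm (distance of any of gouge_a_mid, gouge_b_mid, oilstone, pencil, mallet, tile, brush from where it was at the start of the episode above 0.03 m).
It also fails if it takes over 58 s, if anything falls off the work surface, if the arm or the gripper's body presses on something with over 40 N, if the wrist force passes 120 N, or if a joint passes its speed limit or range.

### The arm

A 7-joint arm with a two-finger parallel gripper is mounted at the origin on the work surface. World frame = base frame: x ahead of the robot, y to its left, z up, the work surface at z = 0. Lengths are in m, angles in rad, forces in N, time in s.
With the tool pointing down it reaches from about 0.35 to 0.9 m from the base axis. Payload 7.2 kg.
Tool frame: the origin (TCP) lies midway between the tips of the shut fingers; the grasp point (between the pads) lies 19 mm behind it (robot.grip_depth is the distance from the TCP to the grasp point, in m); x points along the fingers, y is the direction in which the jaws open and shut, and the axes are right-handed (so a half turn about x gives the same grasp; the last joint's range is limited). The gripper opens to 88 mm and grips with 3 to 60 N. Pads are 20 mm wide; open, the fingers measure 115 mm over their backs; the gripper's body (75 mm by 178 mm) begins 61 mm behind the grasp point.
Start: joints at [1.265, 0.411, -0.013, 1.596, 0.006, 1.134, -0.082], TCP at [0.147, -0.607, 0.223] pointing down, gripper open.
Joint ranges: [-2.95, 2.95], [-0.29, 1.99], [-1.47, 1.44], [0.14, 2.54], [-1.03, 4.17], [0.13, 1.85], [-2.86, 2.86]. Speed limits (rad/s): [2.39, 2.39, 3.01, 3.01, 3.14, 3.14, 3.14].

### API

Orientations are given as [roll, pitch, yaw] about the fixed x, y, z axes, in that order (R = Rz(yaw) Ry(pitch) Rx(roll)).
In Python, from bench import robot gives the robot as it stands.
- The arm moves only by the tool jog_arm, never from a script. Its argument "moves" is a list that holds one entry, the list of rows, each a list of 7 numbers: the shift along the world's x, y, z in m, then the turn, a rotation vector about the world's x, y, z in degrees, then the finger opening in m, from 0 to 0.0878. In form: [[[tx, ty, tz, rx, ry, rz, hand], ...]]. A call has 1 to 5 rows; each row shifts and turns the pose as measured when the row begins; what a row does not reach is not made up. A row lasts 1/8 s, in which the tool goes at most 62.5 mm and 10.7 degrees, less where a joint would pass 70% of its speed; a pose out of reach is approached as far as the arm can. A call with a gripper value outside its range is refused whole. The fingers move at their own pace and stop on an object; "force" is the grip in N (left out, the last holds). Time passes only in rows, so rows that do not move let the fingers close. It gives the time, the measured TCP pose, the force and the opening at its end, in the units of the state.
- robot.observe(): the state, without advancing time (a new reading comes with each control period).
- robot.grab_frame(name): name is "scene" or "top"; returns the picture (480x640x3 uint8, blue, green, red); there is no depth.
- robot.camera_info(name): a dict with "mtx" (3x3 intrinsics, pixels), "k1" (the pictures are not rectified: a ray, as slopes to the right and down, at radius r is drawn at 1 + k1 r^2 times it, then the intrinsics apply), "rvec" (rotation vector, rad) and "tvec" (3), from world to camera coordinates, as OpenCV has them. Camera axes: x right, y down, z forward; pixel columns grow to the right and rows downward; lengths in m; the calibration is good to about 2 mm. A picture is of the moment at which its call begins. camera_info takes no time and is no camera call.
- robot.job_done(): hands the job in, once; it reports no verdict.
Trained networks look in the newest picture that a camera, given by its name, has taken for a name from the list of things; names that differ only in an ending like _2 or _b are one class to them, and where a whole thing is asked for, a point or a joint stands for the part that bears it (a point fixed in the world has none). Each returns a list of dicts, best first, with "p" (0 to 1); they miss things now and then, are a little off and sometimes report something else, mostly with a low value. They report only what shows in the picture. A call takes as long as a camera call. They do not tell look-alikes from the thing itself.
- robot.outline_of(camera, name): "region" (480x640 bool, what is visible of it) and "xy" ([column, row] in pixels, amid what is visible of it).
The state is a dict: "time": time; "q": joint angles; "dq": joint speeds; "joint_torque": joint torques, N m; "position": TCP position; "eef_rot": TCP orientation; "wrist_force": force on the tool from outside, world axes, zero at the start; "wrist_torque": the same for the moment, N m; "opening": opening from 0.0 (shut) to 1.0 (fully open).
Only numpy, scipy, OpenCV 4.12 (cv2) and the standard library are available. Lean on these libraries where they do the work, as an engineer would, in place of code of your own. Each camera call takes 0.05 s, during which the arm holds its last target. There are 200 camera calls.

## Working session

There is one attempt and no reset: what is moved stays moved. The work goes in short steps, Python scripts to look and compute and a tool call to move; the robot and the scene stay as the last step left them, time stands still between calls to the robot, and variables do not carry over. Pictures are saved under pics/ and viewed, about 8 in all and at most 12, crops included, and the job is handed in when it is done.

Besides the shell and the picture viewer there is one more tool, called as name(argument=value, ...) on one line, values as JSON. jog_arm: Moves the arm, as the interface text tells. Its arguments: {"type":"object","properties":{"moves":{"type":"array","items":{"type":"array","items":{"type":"array","items":{"type":"number"}}}},"force":{"type":"number"}},"required":["moves"]}

```bash
mkdir -p pics; ls; python3 - <<'E'
from bench import robot
import cv2,numpy as np
for n in ("scene","top"):
    im=robot.grab_frame(n); cv2.imwrite(f"pics/{n}0.png",im)
    c=robot.camera_info(n); print(n,{k:np.round(v,4).tolist() for k,v in c.items()})
    for t in ("template_grip","jig","pencil","gouge_a_mid","oilstone"):
        for d in robot.outline_of(n,t): print(t,round(d['p'],2),np.round(d['xy']),d['region'].sum())
s=robot.observe();print(s)
E
```

```text
pics
scene {'mtx': [[512.0389, 0.0, 319.8706], [0.0, 512.0389, 241.9724], [0.0, 0.0, 1.0]], 'k1': -0.0749, 'rvec': [2.0437, 1.6241, -0.5399], 'tvec': [-0.1106, -0.3718, 1.7625]}
template_grip 0.8 [390. 243.] 1503
template_grip 0.73 [362. 180.] 1238
jig 0.71 [248. 274.] 4813
gouge_a_mid 0.61 [362. 224.] 397
oilstone 0.75 [423. 269.] 1137
top {'mtx': [[493.3909, 0.0, 319.0556], [0.0, 493.3909, 237.085], [0.0, 0.0, 1.0]], 'k1': -0.1232, 'rvec': [2.1992, -2.1532, 0.102], 'tvec': [-0.0036, 0.5259, 1.4114]}
template_grip 0.93 [250. 322.] 1592
template_grip 0.63 [249. 234.] 1485
template_grip 0.59 [393. 238.] 4895
jig 0.61 [394. 237.] 4889
pencil 0.58 [386. 254.] 117
gouge_a_mid 0.76 [277. 263.] 478
oilstone 0.93 [236. 196.] 1078
{'time': 0.6, 'q': array([ 1.2647684 ,  0.41105797, -0.01268838,  1.59622134,  0.00556683,
        1.13431307, -0.08226019]), 'dq': array([ 0.00054643, -0.00079465, -0.00141929, -0.00066605, -0.00052235,
       -0.00172127, -0.0005569 ]), 'joint_torque': array([-4.69074057e-04, -5.87424338e+01,  6.40471336e-01, -2.91271198e+01,
       -5.37862955e-02,  1.06105875e-02,  5.94434096e-05]), 'position': array([ 0.14723432, -0.60739862,  0.22267099]), 'eef_rot': array([ 2.26180441,  1.57075275, -0.64203574]), 'wrist_force': array([-0.02708622,  0.37905951,  0.00529055]), 'wrist_torque': array([-0.02513463,  0.0245455 , -0.01072465]), 'opening': 1.0004606329215062}
```

View pics/top0.png

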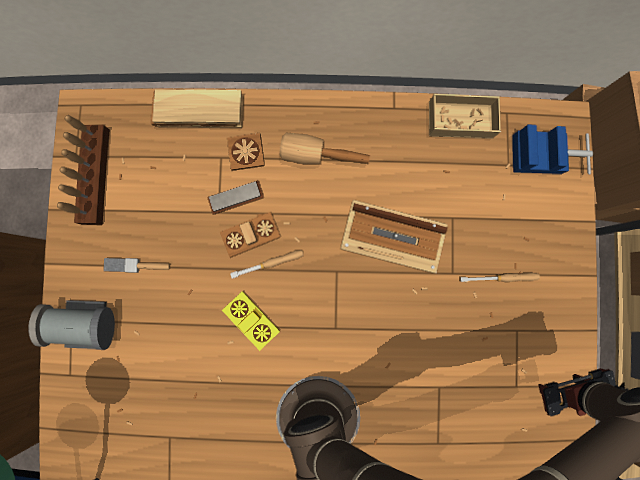

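View pics/scene0.png

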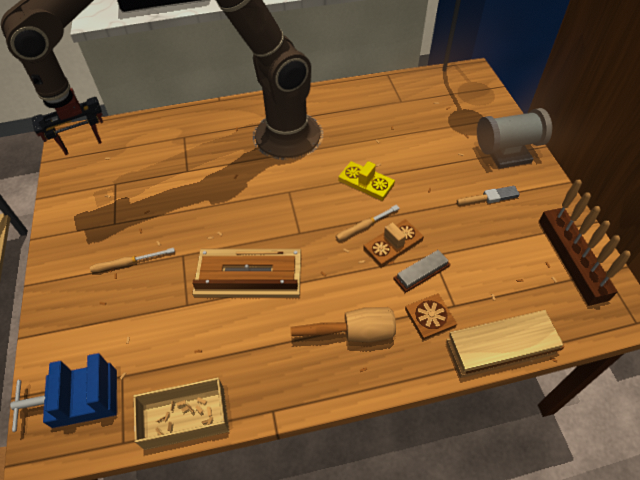

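The wooden template is at top (250,234). The candidates that could be mistaken for it are the yellow look-alike (250,322), the tile (245,151) and the jig detection (393,238). I choose (250,234): it is bare wood, lies between gouge A and the oilstone, and has two rosettes and a block. The jig is at (394,237), with its fence on the far side.

```bash
cat > h.py <<'E'
import cv2,numpy as np
from scipy.optimize import minimize
from bench import robot
CI={n:robot.camera_info(n) for n in("scene","top")}
def proj(n,P):
    c=CI[n]; R=cv2.Rodrigues(np.array(c['rvec'],float))[0]
    X=np.atleast_2d(P)@R.T+np.ravel(c['tvec']); s=X[:,:2]/X[:,2:]
    s=s*(1+c['k1']*(s**2).sum(1,keepdims=True)); m=np.array(c['mtx'])
    return s@np.diag([m[0,0],m[1,1]])+m[:2,2]
def unproj(n,uv,z):
    from scipy.optimize import least_squares
    return least_squares(lambda p:(proj(n,[p[0],p[1],z])-uv).ravel(),[.5,0]).x
def box(x0,x1,y0,y1,z0,z1): return np.array([[x,y,z] for x in(x0,x1) for y in(y0,y1) for z in(z0,z1)])
def place(B,p):
    c,s=np.cos(p[2]),np.sin(p[2]); q=B@np.array([[c,s,0],[-s,c,0],[0,0,1]]); return q+[p[0],p[1],p[3] if len(p)>3 else 0]
def mask(n,boxes,p,S=4):
    m=np.zeros((480*S,640*S),np.uint8)
    for B in boxes:
        h=cv2.convexHull(((proj(n,place(B,p))+.5)*S-.5).astype(np.float32))
        cv2.fillConvexPoly(m,np.round(h*16).astype(np.int32),255,shift=4)
    return cv2.resize(m,(640,480),interpolation=cv2.INTER_AREA)/255.
TPL=[box(-.04,.04,-.08,.08,0,.02),box(-.03,.03,-.015,.015,.02,.066)]
JIG=[box(-.075,.075,-.145,.145,0,.018),box(-.04,.04,-.13,.13,0,.034),box(.05,.065,-.13,.13,0,.05)]
def fit(regs,boxes,p0):
    f=lambda p:sum(np.abs(mask(n,boxes,p)-r).sum()/r.sum() for n,r in regs.items())
    r=minimize(f,p0,method='Nelder-Mead',options=dict(initial_simplex=np.array([p0]*4)+np.vstack([np.zeros(3),np.diag([.015,.015,.15])]),xatol=2e-4,fatol=1e-4))
    return r.x,r.fun
def crop(im,u,v,w,k,fn):
    a=im[max(0,v-w):v+w,max(0,u-w):u+w]; cv2.imwrite(fn,cv2.resize(a,None,fx=k,fy=k,interpolation=cv2.INTER_CUBIC))
E
python3 - <<'E'
from h import *
ims={n:robot.grab_frame(n) for n in CI}
px={'template_grip':{'top':(250,234),'scene':(390,243)},'jig':{'top':(394,237),'scene':(248,274)}}
for t,B,y0 in(('template_grip',TPL,0),('jig',JIG,0)):
    regs={}
    for n in CI:
        d=min(robot.outline_of(n,t),key=lambda d:np.hypot(*(np.array(d['xy'])-px[t][n]))); regs[n]=d['region'].astype(float)
    c=unproj('top',px[t]['top'],.02)
    best=min((fit(regs,B,[c[0],c[1],a]) for a in(-.3,.3)),key=lambda r:r[1])
    print(t,best,[ (n,fit({n:r},B,list(best[0]))) for n,r in regs.items()])
    for n in CI:
        for b in B:
            h=cv2.convexHull((proj(n,place(b,best[0])).astype(np.float32)))
            big=h
        ims[n+t]=best[0]
top=ims['top']
def panel(n,u,v,t,B):
    k=8;w=37 if 0 else 50
    a=cv2.resize(ims[n][v-w:v+w,u-w:u+w],None,fx=4,fy=4,interpolation=cv2.INTER_CUBIC)
    b=a.copy()
    for x in B:
        h=cv2.convexHull(((proj(n,place(x,ims[n+t]))-[u-w,v-w]+.5)*4).astype(np.float32))
        cv2.polylines(b,[h.astype(np.int32)],True,(0,255,0),1)
    return np.hstack([a,b])[50:350]
cv2.imwrite('pics/fit.png',np.vstack([panel('top',250,234,'template_grip',TPL),panel('top',394,237,'jig',JIG)]))
E
```

```text
template_grip (array([ 0.5751814 ,  0.22122972, -0.7090278 ]), np.float64(252.629194750817)) [('scene', (array([0.52815171, 0.21016103, 0.38520639]), np.float64(0.04658139297385621))), ('top', (array([ 0.58484053,  0.22307231, -0.78353608]), np.float64(251.09346405228757)))]
jig (array([ 0.53285466, -0.21398085, -0.22117717]), np.float64(0.11949495227047172)) [('scene', (array([ 0.532866  , -0.21399178, -0.22106078]), np.float64(0.0631628922755543))), ('top', (array([ 0.53269115, -0.21375419, -0.21915123]), np.float64(0.055580584541827495)))]
```

View pics/fit.png

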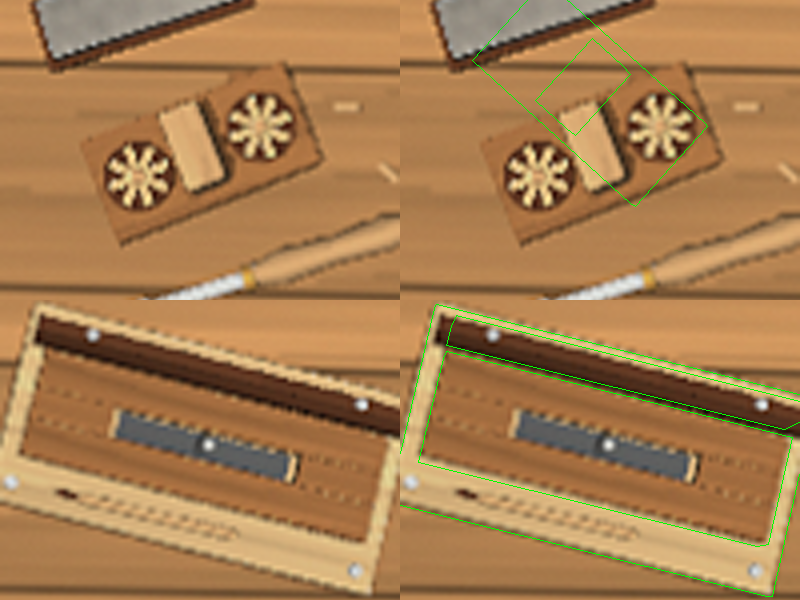

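The crop shows the wooden template (top ≈ (250,234)) with its block, clear of the gouge and the oilstone. The network missed it in the top view, so that template overlay is wrong. The jig overlay fits well, and a dowel-like bright dot shows at top ≈ (395.5,235.5).

```bash
cat >> h.py <<'E'
def near(n,t,uv,tries=4):
    for _ in range(tries):
        L=[d for d in robot.outline_of(n,t) if np.hypot(*(np.array(d['xy'])-uv))<14]
        if L: return L[0]['region'].astype(float)
        robot.grab_frame(n)
def tool():
    from scipy.spatial.transform import Rotation as R
    s=robot.observe(); M=R.from_euler('xyz',s['eef_rot']).as_matrix(); return s,M
E
python3 - <<'E'
from h import *
J=np.array([.5328,-.2139,-.2205])
d=unproj('top',(395.5,235.5),.044); v=d-J[:2]; c,s=np.cos(J[2]),np.sin(J[2])
print('dowel world',d,'jig',[c*v[0]+s*v[1],-s*v[0]+c*v[1]])
robot.grab_frame('top');robot.grab_frame('scene')
r={'top':near('top','template_grip',(250,234)),'scene':near('scene','template_grip',(390,243))}
r={k:v for k,v in r.items() if v is not None}
for k in r: print(k,fit({k:r[k]},TPL,[.528,.21,.385]))
p,f=fit(r,TPL,[.528,.21,.385]);print(p,f)
im=robot.grab_frame('top');u,v_,w=250,234,37
a=cv2.resize(im[v_-w:v_+w,u-w:u+w],None,fx=6,fy=6,interpolation=cv2.INTER_CUBIC)
for b in TPL:
    h=cv2.convexHull(((proj('top',place(b,p))-[u-w,v_-w]+.5)*6).astype(np.float32)); cv2.polylines(a,[h.astype(np.int32)],True,(0,255,0),1)
cv2.imwrite('pics/tpl.png',a)
st,M=tool();print(st['time'],st['position'],M.round(3).tolist(),st['q'].round(2))
E
```

```text
dowel world [ 0.53334374 -0.21234385] jig [np.float64(0.00019021825492257873), np.float64(0.00163739509111343)]
top (array([0.53038786, 0.21095754, 0.40400502]), np.float64(0.03558369530540627))
scene (array([0.52776885, 0.21007656, 0.40321968]), np.float64(0.047011701877012486))
[0.52910554 0.21089139 0.40038515] 0.10403938914061174
1.15 [ 0.14722833 -0.60740071  0.22267812] [[0.0, 0.236, -0.972], [-0.0, -0.972, -0.236], [-1.0, 0.0, -0.0]] [ 1.26  0.41 -0.01  1.6   0.01  1.13 -0.08]
```

View pics/tpl.png

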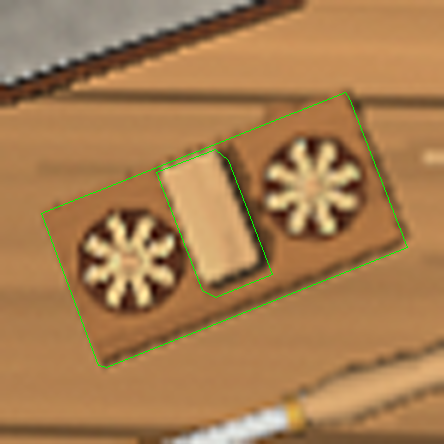

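The overlay matches the block and slab outlines, so I'll use template pose (0.529, 0.211, 0.402 rad). Starting the reach.

jog_arm(moves=[[[0.045,0.04,0,0,0,2,0.085],[0.045,0.04,0,0,0,2,0.085],[0.045,0.04,0,0,0,2,0.085],[0.045,0.04,0,0,0,2,0.085],[0.045,0.04,0,0,0,1.4,0.085]]], force=40)

```text
time: 1.78
position: [0.3726, -0.4051, 0.2229]
eef_rot: [1.008, 1.567, -1.738]
wrist_force: [0.1, -0.4, 0.0]
opening: 0.966
```

jog_arm(moves=[[[0.035,0.05,0,0,0,0,0.085],[0.035,0.05,0,0,0,0,0.085],[0.025,0.055,0,0,0,0,0.085],[0.01,0.06,0,0,0,0,0.085],[0.01,0.06,0,0,0,0,0.085]]])

```text
time: 2.4
position: [0.4928, -0.123, 0.2237]
eef_rot: [1.807, 1.565, -0.938]
wrist_force: [0.3, -0.3, 0.1]
opening: 0.971
```

jog_arm(moves=[[[0.01,0.06,0,0,0,0,0.085],[0.01,0.06,0,0,0,0,0.085],[0.01,0.06,0,0,0,0,0.085],[0.01,0.06,0,0,0,0,0.085],[0,0,0,0,0,0,0.06]]])

```text
time: 3.02
position: [0.5331, 0.1295, 0.2253]
eef_rot: [2.414, 1.563, -0.324]
wrist_force: [-0.6, 0.5, 0.2]
opening: 0.892
```

```bash
cat > t.py <<'E'
from h import *
s,M=tool(); p=s['position']; y=M[:,1]
print('t',round(s['time'],2),'pos',p.round(4),'yang',np.degrees(np.arctan2(y[1],y[0])).round(2),'xax',M[:,0].round(3),'F',s['wrist_force'].round(2),'q1,7',s['q'][[0,6]].round(2))
print('need to grasp: d',(np.array([.529,.211])-p[:2]).round(4),'turn',(-67-np.degrees(np.arctan2(y[1],y[0]))).round(2))
E
python3 t.py
```

```text
t 3.02 pos [0.5331 0.1295 0.2253] yang -66.91 xax [ 0.007 -0.002 -1.   ] F [-0.62  0.46  0.23] q1,7 [ 0.05 -1.65]
need to grasp: d [-0.0041  0.0815] turn -0.09
```

jog_arm(moves=[[[-0.002,0.041,-0.03,0,0.4,0,0.06],[-0.002,0.041,-0.04,0,0,0,0.06],[0,0,-0.03,0,0,0,0.06],[0,0,0,0,0,0,0.06]]])

```text
time: 3.52
position: [0.5305, 0.2103, 0.1234]
eef_rot: [1.742, 1.566, -1.0]
wrist_force: [0.7, -1.2, -0.2]
opening: 0.69
```

```bash
python3 t.py; python3 - <<'E'
from h import *
a=robot.grab_frame('scene')[190:290,330:450];b=robot.grab_frame('top')[184:284,190:310]
cv2.imwrite('pics/g1.png',cv2.resize(np.hstack([a,b]),None,fx=3.3,fy=3.3,interpolation=cv2.INTER_CUBIC))
E
```

```text
t 3.52 pos [0.5305 0.2103 0.1234] yang -67.12 xax [ 0.003 -0.004 -1.   ] F [ 0.66 -1.23 -0.17] q1,7 [-0.11 -1.87]
need to grasp: d [-0.0015  0.0007] turn 0.12
```

View pics/g1.png

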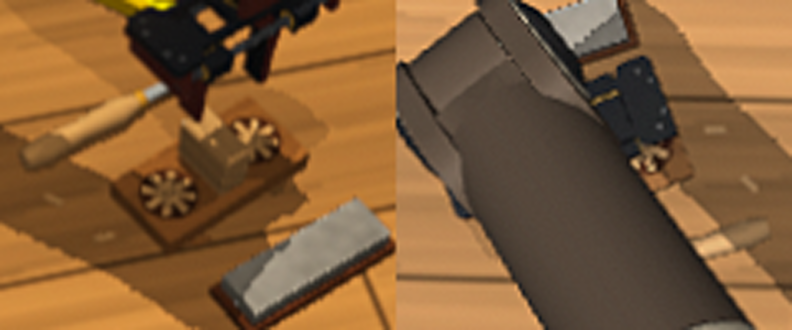

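The gripper straddles the block, with the left finger above the left side of the block in the scene view. I'll descend to TCP z ≈ 0.031.

jog_arm(moves=[[[-0.0015,0.0007,-0.03,0,0.2,0,0.06],[0,0,-0.03,0,0,0,0.06],[0,0,-0.022,0,0,0,0.06],[0,0,-0.008,0,0,0,0.06],[0,0,0,0,0,0,0.06]]])

```text
time: 4.25
position: [0.5383, 0.2094, 0.0435]
eef_rot: [2.804, 1.553, 0.054]
wrist_force: [-0.7, -0.6, 0.5]
opening: 0.68
```

```bash
python3 t.py
```

```text
t 4.25 pos [0.5383 0.2094 0.0435] yang -67.61 xax [ 0.018  0.001 -1.   ] F [-0.68 -0.63  0.5 ] q1,7 [-0.15 -1.93]
need to grasp: d [-0.0093  0.0016] turn 0.61
```

jog_arm(moves=[[[-0.009,0.0015,0,0,1.0,0.6,0.06],[0,0,-0.006,0,0,0,0.06],[0,0,0,0,0,0,0.06]]])

```text
time: 4.62
position: [0.5302, 0.2114, 0.04]
eef_rot: [-2.932, 1.567, 0.611]
wrist_force: [-0.3, 1.4, 1.0]
opening: 0.683
```

```bash
python3 t.py
```

```text
t 4.62 pos [0.5302 0.2114 0.04  ] yang -66.99 xax [ 0.003  0.002 -1.   ] F [-0.33  1.39  1.02] q1,7 [-0.14 -1.92]
need to grasp: d [-0.0012 -0.0004] turn -0.01
```

jog_arm(moves=[[[-0.001,0,-0.009,0,0.2,0,0.06],[0,0,0,0,0,0,0.02],[0,0,0,0,0,0,0.02],[0,0,0,0,0,0,0.02],[0,0,0,0,0,0,0.02]]], force=45)

```text
time: 5.25
position: [0.5293, 0.2115, 0.0303]
eef_rot: [-1.874, 1.568, 1.67]
wrist_force: [0.0, -0.2, -0.5]
opening: 0.339
```

```bash
python3 t.py
```

```text
t 5.25 pos [0.5293 0.2115 0.0303] yang -66.98 xax [-0.     0.002 -1.   ] F [ 0.01 -0.24 -0.5 ] q1,7 [-0.15 -1.93]
need to grasp: d [-0.0003 -0.0005] turn -0.02
```

Gripped: the opening is 29.8 mm, which matches the block. Lifting and carrying.

jog_arm(moves=[[[0,0,0.02,0,0,0,0.02],[0,0,0.03,0,0,0,0.02],[0,0,0.03,0,0,0,0.02],[0,0,0.02,0,0,0,0.02],[0,0,0,0,0,0,0.02]]])

```text
time: 5.88
position: [0.5264, 0.21, 0.1303]
eef_rot: [-0.383, 1.564, -3.123]
wrist_force: [-0.2, 0.6, -3.1]
opening: 0.341
```

jog_arm(moves=[[[0,-0.04,0,0,0,-3.5,0.02],[0,-0.045,0,0,0,-3.5,0.02],[0,-0.045,0,0,0,-3.5,0.02],[0,-0.045,0,0,0,-3.5,0.02],[0,-0.045,0,0,0,-3.5,0.02]]])

```text
time: 6.5
position: [0.5216, -0.0123, 0.124]
eef_rot: [-0.39, 1.557, 2.847]
wrist_force: [0.5, 0.5, -3.6]
opening: 0.337
```

jog_arm(moves=[[[0,-0.045,0,0,0,-3.5,0.02],[0,-0.045,0,0,0,-3.5,0.02],[0,-0.045,0,0,0,-3.5,0.02],[0,-0.04,0,0,0,-3.5,0.02],[0,-0.01,0,0,0,-3.5,0.02]]])

```text
time: 7.12
position: [0.5157, -0.2066, 0.1166]
eef_rot: [-0.196, 1.547, 2.72]
wrist_force: [-0.3, 1.1, -3.9]
opening: 0.34
```

```bash
cat > j.py <<'E'
from h import *
J=np.array([.5328,-.2139,-.2205]);c,sn=np.cos(J[2]),np.sin(J[2])
s,M=tool(); p=s['position']; y=M[:,1];v=p[:2]-J[:2]
a=np.degrees(np.arctan2(y[1],y[0]))
f=s['wrist_force']
print('t',round(s['time'],2),'pos',p.round(4),'jig xy mm',(1e3*np.array([c*v[0]+sn*v[1],-sn*v[0]+c*v[1]])).round(1),'under z mm',(p[2]*1e3-30.3).round(1),'turn need',(-102.63-a).round(2),'xax',M[:,0].round(4),'F',f.round(2),'Fjig',round(c*f[0]+sn*f[1],1),round(-sn*f[0]+c*f[1],1),'T',s['wrist_torque'].round(2),'op',round(s['opening']*87.8,1))
E
python3 j.py
```

```text
t 7.12 pos [ 0.5157 -0.2066  0.1166] jig xy mm [-18.3   3.4] under z mm 86.3 turn need 0.31 xax [-0.0215  0.0096 -0.9997] F [-0.29  1.12 -3.9 ] Fjig -0.5 1.0 T [ 0.02 -0.01  0.04] op 29.8
```

jog_arm(moves=[[[0.0175,-0.0057,0,-0.55,-1.2,0.3,0.02],[0,0,-0.025,0,0,0,0.02],[0,0,0,0,0,0,0.02]]])

```text
time: 7.5
position: [0.5355, -0.2097, 0.0892]
eef_rot: [-1.845, 1.57, 1.081]
wrist_force: [0.3, -0.1, -3.0]
opening: 0.339
```

```bash
python3 j.py;  python3 - <<'E'
from h import *
a=robot.grab_frame('scene')[195:315,170:330];b=robot.grab_frame('top')[170:290,320:480]
cv2.imwrite('pics/j1.png',cv2.resize(np.hstack([a,b]),None,fx=2.5,fy=2.5,interpolation=cv2.INTER_CUBIC))
E
```

```text
t 7.5 pos [ 0.5355 -0.2097  0.0892] jig xy mm [1.7 4.6] under z mm 58.9 turn need -0.28 xax [ 6.e-04  1.e-03 -1.e+00] F [ 0.27 -0.09 -2.96] Fjig 0.3 -0.0 T [0.07 0.02 0.  ] op 29.7
```

View pics/j1.png

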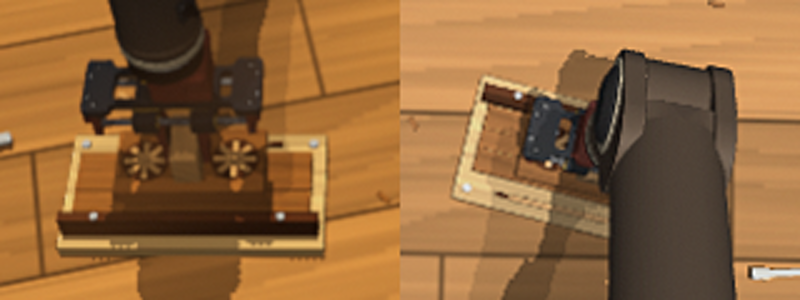

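The template sits over the jig, parallel to the fence, in both views. Correcting x/y, then lowering gently.

jog_arm(moves=[[[-0.0023,-0.0025,-0.008,0,0,-0.3,0.02],[0,0,-0.004,0,0,0,0.02],[0,0,0,0,0,0,0.02]]])

```text
time: 7.98
position: [0.5362, -0.2123, 0.0805]
eef_rot: [-3.069, 1.563, -0.147]
wrist_force: [1.3, -0.6, -4.2]
opening: 0.34
```

```bash
python3 j.py
```

```text
t 7.97 pos [ 0.5362 -0.2123  0.0805] jig xy mm [3.  2.3] under z mm 50.2 turn need -0.05 xax [ 0.0075 -0.0011 -1.    ] F [ 1.32 -0.62 -4.16] Fjig 1.4 -0.3 T [0.03 0.01 0.04] op 29.9
```

jog_arm(moves=[[[-0.003,0.0006,-0.001,0,0.4,0,0.02],[-0.001,0,-0.004,0,0.1,0,0.02],[0,0,0,0,0,0,0.02]]])

```text
time: 8.35
position: [0.532, -0.2118, 0.0756]
eef_rot: [1.032, 1.569, -2.33]
wrist_force: [0.6, -0.6, -3.7]
opening: 0.339
```

```bash
python3 j.py
```

```text
t 8.35 pos [ 0.532  -0.2118  0.0756] jig xy mm [-1.2  1.8] under z mm 45.3 turn need -0.04 xax [-0.0013 -0.0014 -1.    ] F [ 0.64 -0.56 -3.75] Fjig 0.8 -0.4 T [ 0.02 -0.01  0.04] op 29.8
```

jog_arm(moves=[[[0.001,0,-0.003,0,0,0,0.02],[0,0,-0.002,0,0,0,0.02],[0,0,0,0,0,0,0.02]]])

```text
time: 8.72
position: [0.5332, -0.2119, 0.0702]
eef_rot: [1.083, 1.569, -2.279]
wrist_force: [-0.1, 0.3, -3.4]
opening: 0.34
```

```bash
python3 j.py
```

```text
t 8.72 pos [ 0.5332 -0.2119  0.0702] jig xy mm [-0.   2.1] under z mm 39.9 turn need -0.03 xax [-0.0012 -0.0014 -1.    ] F [-0.14  0.26 -3.43] Fjig -0.2 0.2 T [-0.01  0.    0.  ] op 29.8
```

The underside is at 39.9 mm, below the dowel top at 44 mm, with no contact force, so the hole is over the dowel. Continuing down onto the bed.

jog_arm(moves=[[[0,0,-0.003,0,0,0,0.02],[0,0,-0.003,0,0,0,0.02],[0,0,0,0,0,0,0.02]]])

```text
time: 9.1
position: [0.5334, -0.212, 0.0643]
eef_rot: [1.383, 1.569, -1.979]
wrist_force: [-1.6, 0.2, 1.4]
opening: 0.339
```

```bash
python3 j.py
```

```text
t 9.1 pos [ 0.5334 -0.212   0.0643] jig xy mm [0.2 2. ] under z mm 34.0 turn need -0.03 xax [-7.0e-04 -1.6e-03 -1.0e+00] F [-1.58  0.19  1.38] Fjig -1.6 -0.2 T [0.38 0.25 0.13] op 29.8
```

Bed contact comes at 34 mm as expected. Now pressing down to the stop.

jog_arm(moves=[[[0,0,-0.003,0,0,0,0.02],[0,0,-0.003,0,0,0,0.02],[0,0,0,0,0,0,0.02]]], force=55)

```text
time: 9.48
position: [0.5335, -0.212, 0.0592]
eef_rot: [1.731, 1.569, -1.631]
wrist_force: [-2.4, 0.7, 5.9]
opening: 0.34
```

```bash
python3 j.py
```

```text
t 9.47 pos [ 0.5335 -0.212   0.0592] jig xy mm [0.3 2. ] under z mm 28.9 turn need -0.03 xax [-1.0e-04 -1.9e-03 -1.0e+00] F [-2.42  0.73  5.86] Fjig -2.5 0.2 T [0.81 0.56 0.17] op 29.9
```

jog_arm(moves=[[[0,0,-0.0015,0,0,0,0.02],[0,0,-0.0015,0,0,0,0.02],[0,0,0,0,0,0,0.02]]])

```text
time: 9.85
position: [0.5336, -0.2121, 0.0589]
eef_rot: [1.977, 1.568, -1.385]
wrist_force: [-3.0, 0.6, 5.8]
opening: 0.342
```

```bash
python3 j.py
```

```text
t 9.85 pos [ 0.5336 -0.2121  0.0589] jig xy mm [0.4 2. ] under z mm 28.6 turn need -0.01 xax [ 5.0e-04 -2.4e-03 -1.0e+00] F [-2.97  0.57  5.76] Fjig -3.0 -0.1 T [0.81 0.68 0.2 ] op 30.0
```

jog_arm(moves=[[[0,0,-0.004,0,0,0,0.02],[0,0,-0.004,0,0,0,0.02]]])

```text
time: 10.1
position: [0.5338, -0.2122, 0.0579]
eef_rot: [2.083, 1.566, -1.279]
wrist_force: [-18.6, 4.1, 50.0]
opening: 0.34
```

```bash
python3 j.py
```

```text
t 10.1 pos [ 0.5338 -0.2122  0.0579] jig xy mm [0.6 1.8] under z mm 27.6 turn need 0.02 xax [ 0.0013 -0.0044 -1.    ] F [-18.56   4.1   49.98] Fjig -19.0 -0.1 T [2.21 4.01 0.27] op 29.9
```

Bottomed: the force jumps to 50 N at 27.6 mm. Easing to a moderate hold.

jog_arm(moves=[[[-0.0008,0.0002,-0.0012,0,0,0,0.02]]])

```text
time: 10.22
position: [0.5336, -0.2121, 0.0586]
eef_rot: [2.335, 1.565, -1.027]
wrist_force: [-1.2, -0.4, 6.1]
opening: 0.336
```

```bash
python3 j.py; python3 - <<'E'
from h import *
a=robot.grab_frame('scene')[195:315,170:330];b=robot.grab_frame('top')[170:290,320:480]
for _ in range(4): robot.grab_frame('top')
cv2.imwrite('pics/j2.png',cv2.resize(np.hstack([a,b]),None,fx=2.5,fy=2.5,interpolation=cv2.INTER_CUBIC))
E
python3 j.py
```

```text
t 10.22 pos [ 0.5336 -0.2121  0.0586] jig xy mm [0.4 1.9] under z mm 28.3 turn need 0.02 xax [ 0.0032 -0.0052 -1.    ] F [-1.22 -0.38  6.13] Fjig -1.1 -0.6 T [0.79 0.51 0.09] op 29.5
t 10.53 pos [ 0.5337 -0.2122  0.0581] jig xy mm [0.5 1.9] under z mm 27.8 turn need 0.02 xax [ 0.0029 -0.005  -1.    ] F [-3.93 -0.26 13.56] Fjig -3.8 -1.1 T [1.19 1.08 0.23] op 29.7
```

View pics/j2.png

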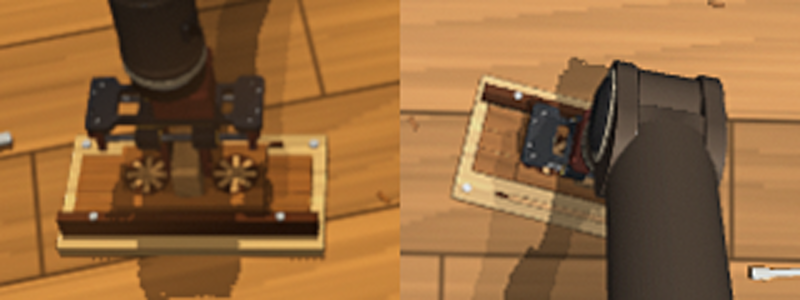

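The template sits square behind the fence and low on the bed, still gripped; the gouge and jig are undisturbed. The push has settled at 13.6 N upward on the wrist. I'll check it is steady and hand in.

```bash
python3 - <<'E'
from h import *
for _ in range(10): robot.grab_frame('top')
s=robot.observe(); f=s['wrist_force']; print(s['time'],s['position'].round(4),f.round(2))
if f[2]>11 and s['position'][2]<.0587: print('handing in',robot.job_done()); s=robot.observe(); print(s['time'],s['position'].round(4),s['wrist_force'].round(2))
E
```

```text
11.025 [ 0.5337 -0.2122  0.0581] [-4.51 -0.27 13.26]
the job is handed in; nothing more can be done
handing in None
the job is handed in; nothing more can be done
```

I gripped the wooden template by its block (not the yellow look-alike), lifted it and turned it parallel to the fence. I lowered it over the dowel, pressed the bed to its stop and handed in at about 11 s while still holding it down. No verdict was reported.

- **Finding the dowel:** a dowel-like dot showed in the top picture at jig y ≈ +1.6 mm, so I placed the template straight there. It dropped without a sliding search: its underside passed below the dowel's top with no contact force.
- **Last checks:** all of these come from the tool pose, because the template's own pose and the bed joint are not reported.
  - The underside was at about 27.8 mm, against a nominal 28 mm when fully home.
  - It was about 0.5 mm off across the slot and 1.9 mm along it.
  - It was tilted by about 0.006 rad, and its turn was within 0.1° of my estimate of the jig's angle.
  - The wrist felt a steady 13.3 N upward. With the template's weight that is about 16 N of push, more than the springs' 10 N.
- **Off-plan readings:**
  - One press row briefly reached 50 N upward and 19 N sideways at the wrist, so I eased it off straight away. The wrist limit is 120 N; I could not tell whether the 40 N limit on the arm and gripper body applies to this push through the fingers.
  - A sideways force of about 4 N remained, probably light contact with the fence or dowel.
- **Other tools:** in the last close-up the jig and the end of a gouge showed no movement. I did not re-check every other tool.

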